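Seat an interface board with its two ejector levers

TASK

Take the green interface board out of its red stand, set it upright in the slot of the grey dock (either way round) with both orange levers still swung outward and let go of it there. Then swing both levers inward until they come to a firm stop, so that the board is level and fully home on its spring contacts and the levers hold it. Feel for that stop gently, never pushing on the dock or its levers with more than about 20 N, and leave the disk box, the drive and the adapter where they are.

Things in the scene. Friction and masses are not known exactly. Their poses are not given: they have to be found in the camera images.
- board: Green circuit board with a white top edge: stiff upright plate 10 mm thick (its x), 100 long (y), 95 high (z), 0.15 to 0.31 kg. Origin: centre of its lower edge. At each end a metal ear sticks out 12 mm (to y = +-62), 40 to 48 mm above the lower edge. Symmetric: fits either way round. Starts upright in the stand, lower edge 10 mm above the table; pinch its top edge across the thickness.
- stand: Red plastic stand, fixed, 70 x 130 mm, 32 mm high. Origin: centre of its underside. Its slot (13 mm wide, 104 mm long) runs along its y and is open upward; the slot floor is 10 mm above the table.
- dock: Grey docking base, fixed, 110 (x) by 210 mm (y). Origin: centre of its underside. The board stands in it at x = y = 0, its length along the dock's y. White cheeks at y = +-(44 to 56) mm, 13 mm apart, 80 mm high, flared mouths up to 90 mm, guide its faces; metal end walls 104 mm apart, 46 mm high, flared to 52 mm, guide its ends.
- connector: Black rails at the bottom of the slot, with two copper spring contacts between them, pressed down 8 mm by the board (about 10 N each) until it meets solid ground. Origin: the dock's. Set in with levers open, the board's lower edge stands 24 to 42 mm above the table, on contacts or lever toes; home it is at 20 mm, but up to 4 mm more or less from dock to dock, unseen: feel for it.
- hinge_l (a point): Centre of the left lever's hinge, at (0, 80, 68) mm in the dock's frame; its axis runs along the dock's x.
- hinge_r (a point): Centre of the right lever's hinge, at (0, -80, 68) mm in the dock's frame; its axis runs along the dock's x.
- knob_l (a point): Centre of the orange crossbar atop the left (dock +y) lever: round, 14 mm thick, 28 mm long along the dock's x, 84.6 mm from the hinge. Push its outer side inward (to the dock's middle). The hinge is stiff (0.35 N m): the lever stays where left. The push takes 2 to 7 N at first, 5 to 10 N while the contacts are pressed, then about 2 N more per mm once the board is home.
- knob_r (a point): The same crossbar on the right (dock -y) lever, the mirror image of the left one.
- lever_l (a joint): Left lever's angle (rad), growing outward (1.25: outer stop). At 0 the crossbar lies 21 mm inward of the hinge and 82 mm above it. Above 0.95 its steel nose is clear of the board's ear; from 0.5 to 0.2 on it presses the board down; home is between about -0.2 and 0.2, by dock.
- lever_r (a joint): The same for the right lever. Swing one lever fully in while the other is still fully out (on whose toe that end rests) and the board cocks and jams: bring one to about 0.45 first (not yet pressing), swing the other home, then the first.
- disk_box: Bystander: open red box of upright disks, 110 x 100 mm, 95 mm high, loose. Origin: centre of its underside.
- drive: Bystander: grey external drive, 100 x 150 mm, 38 mm high, loose, behind the dock. Origin: centre of its underside.
- adapter: Bystander: small blue adapter plug lying flat, 22 x 60 mm with a steel tongue, 14 mm high, loose, between robot and dock. Origin: centre of its underside.

How it is judged:
By the outcome, as a careful person would: the job done as asked, in the order asked, and still so for the second after the job is handed in, with the robot touching nothing.
It also fails if it takes over 72 s, if anything falls off the work surface, if the arm or the gripper's body presses on something with over 40 N, if the wrist force passes 120 N, or if a joint passes its speed limit or range.

ROBOT

A 6-joint arm with a two-finger parallel gripper is mounted at the origin on the work surface. World frame = base frame: x ahead of the robot, y to its left, z up, the work surface at z = 0. Lengths are in m, angles in rad, forces in N, time in s.
With the tool pointing down it reaches from about 0.225 to 0.725 m from the base axis. Payload 3.1 kg.
Tool frame: the origin (TCP) lies between the finger pads; the fingertips stand 11 mm ahead of it and the grasp point (between the pads) lies 8 mm behind it; z points along the fingers, x is the direction in which the jaws open and shut, and the axes are right-handed (so a half turn about z gives the same grasp; the last joint's range is limited). The gripper opens to 85 mm and grips with 20 to 120 N. Pads are 22 mm wide; open, the fingers measure 114 mm over their backs; the gripper's body (76 mm by 85 mm) begins 54 mm behind the grasp point. The pads swing forward as they close: fully open they stand 13 mm farther back than shut.
Start: joints at [0.972, 0.048, 0.099, 1.622, 0, 1.443], TCP at [0.238, 0.468, 0.242] pointing down, gripper open.
Joint ranges: [-2.91, 2.91], [-0.99, 1.94], [-1.21, 1.42], [-2.12, 2.29], [-1.49, 1.47], [-3.14, 3.14]. Speed limits (rad/s): [2.79, 2.79, 3.14, 3.14, 3.14, 3.14].

INTERFACE

Orientations are given as a unit quaternion [w, x, y, z].
In Python, from workcell import ctrl gives the robot as it stands.
- The arm moves only by the tool servo_tool, never from a script. Its argument "steps" is a list of rows, each a list of 7 numbers: the shift along the tool's x, y, z in mm, then the turn, a rotation vector about the tool's x, y, z in units of 6 degrees (1.0 is 6 degrees), then the opening, from 0 (shut) to 1 (fully open). A call has 1 to 8 rows; each row shifts and turns the commanded pose from where the row before left it, along the tool's axes as they then stand; what a row does not reach is not made up. A row lasts 1/8 s, in which the tool goes at most 62.5 mm and 10.7 degrees, less where a joint would pass 70% of its speed; a pose out of reach is approached as far as the arm can. A call is refused whole if a number of a shift passes 62.5 or a number of a turn 1, either way. A call with a gripper value outside its range is refused whole. The fingers move at their own pace and stop on an object; "force" is the grip in N (left out, the last holds). Time passes only in rows, so rows that do not move let the fingers close. It gives the time, the measured TCP pose, the force and the opening at its end, in the units of the state.
- ctrl.observe(): the state, without advancing time (a new reading comes with each control period).
- ctrl.read_camera(name): name is "side" or "top" or "wrist"; returns (picture, depth): 400x640x3 uint8, red, green, blue; 400x640 float32, m along the optical axis (not along the pixel's ray), 0 where there is no reading.
- ctrl.camera_params(name): a dict with "fx", "fy", "cx", "cy" (pixels), "cam_to_world" (4x4, takes a point from camera to world coordinates). Camera axes: x right, y up, looking along -z (the intrinsics and any distortion apply to the point x, -y, -z); pixel columns grow to the right and rows downward; lengths in m; the calibration is good to about 2 mm. A picture is of the moment at which its call begins: read the wrist's pose just before it. camera_params takes no time and is no camera call; for the wrist camera it gives the pose at the moment of the call.
- ctrl.sign_off(): hands the job in, once; it reports no verdict.
The state is a dict: "clock": time; "joint_positions": joint angles; "joint_vel": joint speeds; "tau": joint torques, N m; "ee_pos": TCP position; "tool_rot": TCP orientation; "wrist_force": force on the tool from outside, world axes, zero at the start; "torque": the same for the moment, N m; "grip_width": opening from 0.0 (shut) to 1.0 (fully open).
Only numpy, scipy, OpenCV 4.12 (cv2) and the standard library are available. Lean on these libraries where they do the work, as an engineer would, in place of code of your own. Each camera call takes 0.05 s, during which the arm holds its last target. There are 200 camera calls.

## Working session

There is one attempt and no reset: what is moved stays moved. The work goes in short steps, Python scripts to look and compute and a tool call to move; the robot and the scene stay as the last step left them, time stands still between calls to the robot, and variables do not carry over. Pictures are saved under pics/ and viewed, about 8 in all and at most 12, crops included, and the job is handed in when it is done.

Besides the shell and the picture viewer there is one more tool, called after "Request:" in YAML: its name, and indented under it one key for each argument. servo_tool: Moves the arm, as the interface text tells. Its arguments: {"type":"object","properties":{"steps":{"type":"array"},"force":{"type":"number"}},"required":["steps"]}

```bash
mkdir -p pics
cat > h.py <<'E'
import numpy as np, cv2
from workcell import ctrl
def pts(d,p):
    v,u=np.mgrid[0:400,0:640]
    P=np.stack([(u-p["cx"])/p["fx"]*d,-(v-p["cy"])/p["fy"]*d,-d,np.ones_like(d)],-1)
    return (P@np.array(p["cam_to_world"]).T)[...,:3]
def cam(n,f=None):
    p=ctrl.camera_params(n); im,d=ctrl.read_camera(n)
    if f: cv2.imwrite(f"pics/{f}.png",im[...,::-1])
    W=pts(d.astype(float),p); W[d==0]=np.nan
    return im,d,W,p
E
python3 - <<'E'
from h import *
for n in("top","side"):
    im,d,W,p=cam(n,n+"0"); np.savez(n+"0.npz",im=im,W=W)
    print(n,{k:np.round(v,3).tolist() if k=="cam_to_world" else v for k,v in p.items()})
a=cv2.imread("pics/top0.png");b=cv2.imread("pics/side0.png")
cv2.imwrite("pics/both.png",cv2.resize(np.vstack([a,b]),None,fx=.75,fy=.75))
print(ctrl.observe())
E
```

```text
top {'fx': 377.3516030133066, 'fy': 377.3516030133066, 'cx': 324.7204417292413, 'cy': 199.9487375448826, 'cam_to_world': [[0.004, 0.993, -0.117, 0.502], [-1.0, 0.004, -0.001, 0.015], [-0.0, 0.117, 0.993, 0.983], [0.0, 0.0, 0.0, 1.0]]}
side {'fx': 377.79453369345487, 'fy': 377.79453369345487, 'cx': 319.92056467887227, 'cy': 205.44305984918324, 'cam_to_world': [[0.767, 0.402, -0.5, 0.141], [-0.641, 0.484, -0.596, -0.556], [0.002, 0.778, 0.629, 0.695], [0.0, 0.0, 0.0, 1.0]]}
{'clock': 0.1, 'joint_positions': array([ 9.72216515e-01,  4.86406947e-02,  9.76969394e-02,  1.62198380e+00,
       -1.86287368e-05,  1.44299553e+00]), 'joint_vel': array([-0.00175787, -0.00215556,  0.00416926, -0.00020403, -0.00087596,
       -0.00023004]), 'tau': array([ 1.71419928e-03, -3.39850795e+01,  3.20936108e+01,  1.58378680e-02,
       -1.68298916e-04, -9.89141569e-06]), 'ee_pos': array([0.237838  , 0.46742708, 0.24122404]), 'tool_rot': array([ 4.45158587e-04,  8.52519509e-01,  5.22694319e-01, -9.68221207e-04]), 'wrist_force': array([ 0.25150157, -0.59680568, -0.06891924]), 'torque': array([ 0.00564073,  0.02082961, -0.00026138]), 'grip_width': 0.9946937605352153}
```

View pics/both.png

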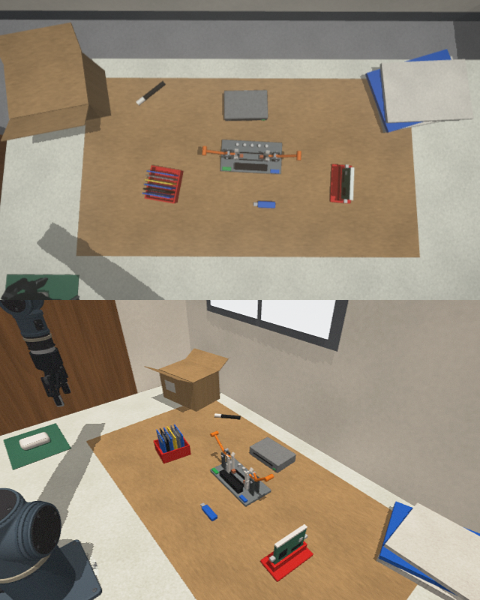

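The top view shows the dock at about (335,207) full-res, with its orange knobs at (268,201) and (398,207). The red stand and board are at (455,244), the disk box at (217,245), the drive at (327,140) and the adapter at (353,272).

Run:
```python
from h import *
z=np.load("top0.npz");im,W=z["im"],z["W"]
hsv=cv2.cvtColor(im,cv2.COLOR_RGB2HSV);H,S,V=[hsv[...,i].astype(int) for i in range(3)]
v,u=np.mgrid[0:400,0:640]
def rep(n,m):
    P=W[m];P=P[~np.isnan(P[:,0])]
    if len(P)<4: print(n,len(P));return
    r=cv2.minAreaRect((P[:,:2]*1000).astype(np.float32))
    c=np.cov(P[:,:2].T);w,e=np.linalg.eigh(c)
    print(n,len(P),"px",u[m].mean().round(),v[m].mean().round(),"med",np.median(P,0).round(4),"rect",np.round(r[0],1),np.round(r[1],1),round(r[2],1),"ax",np.degrees(np.arctan2(e[1,1],e[0,1])).round(1),"z",np.percentile(P[:,2],[5,95]).round(3))
box=lambda a,b,c,d:(u>=a)&(u<b)&(v>=c)&(v<d)
Z=W[...,2]
st=box(425,485,205,285)
rep("stand red",st&(S>130)&((H<8)|(H>172))&(Z>.02)&(Z<.045))
rep("board top",st&(Z>.09))
rep("board white",st&(S<50)&(V>150)&(Z>.06))
dk=box(255,410,170,240)
org=(H>5)&(H<20)&(S>170)
rep("knobL",box(255,285,180,225)&(S>170)&(H<20)&(Z>.06))
rep("knobR",box(385,410,180,225)&(S>170)&(H<20)&(Z>.06))
rep("dock base",box(290,380,180,235)&(Z>.008)&(Z<.03))
rep("cheeks",box(290,380,180,235)&(Z>.078)&(Z<.1)&(S<60))
rep("disk",box(180,255,210,280)&(Z>.02))
rep("drive",box(290,365,110,165)&(Z>.025))
rep("adapter",box(330,375,260,285)&(Z>.006))
for n,a in(("d",im[165:245,250:415]),("s",im[205:285,425:485])): cv2.imwrite(f"pics/{n}.png",cv2.resize(a[...,::-1],None,fx=4.5,fy=4.5,interpolation=cv2.INTER_CUBIC))
```

```text
stand red 209 px 453.0 244.0 med [ 0.5061 -0.3072  0.032 ] rect [ 504.1 -311.2] [ 14.7 116. ] 85.1 ax 175.5 z [0.022 0.036]
board top 297 px 468.0 244.0 med [ 0.5036 -0.3154  0.1055] rect [ 503.2 -316.9] [12.2 98.9] 85.9 ax 175.6 z [0.093 0.109]
board white 199 px 468.0 245.0 med [ 0.5036 -0.3174  0.1065] rect [ 501.8 -317.3] [ 11.3 116.1] 85.9 ax 175.7 z [0.103 0.109]
knobL 66 px 274.0 201.0 med [0.5993 0.1333 0.1249] rect [596.2 128.7] [30.7 23.2] 61.0 ax 95.0 z [0.108 0.127]
knobR 52 px 397.0 207.0 med [ 0.5859 -0.1511  0.1325] rect [ 586.1 -141.6] [28.5 23.1] 89.9 ax 87.4 z [0.114 0.135]
dock base 2602 px 334.0 207.0 med [ 0.5989 -0.009   0.0129] rect [594.4 -10.1] [209.7 110.1] 87.4 ax 87.4 z [0.01  0.025]
cheeks 161 px 336.0 205.0 med [ 0.5968 -0.0548  0.0872] rect [594.5 -10.7] [176.8  29.3] 87.7 ax 87.8 z [0.078 0.099]
disk 1243 px 215.0 247.0 med [0.4917 0.2792 0.0548] rect [499.  282.1] [101.7 110.1] 80.5 ax 82.8 z [0.025 0.097]
drive 2238 px 327.0 139.0 med [0.7702 0.0099 0.0382] rect [771.7  10.1] [102.7 150.5] 0.2 ax 90.5 z [0.035 0.041]
adapter 241 px 353.0 272.0 med [ 0.4323 -0.0572  0.0141] rect [426.6 -66.1] [40.1 93.2] 3.5 ax 89.3 z [0.01  0.017]
```

View pics/d.png

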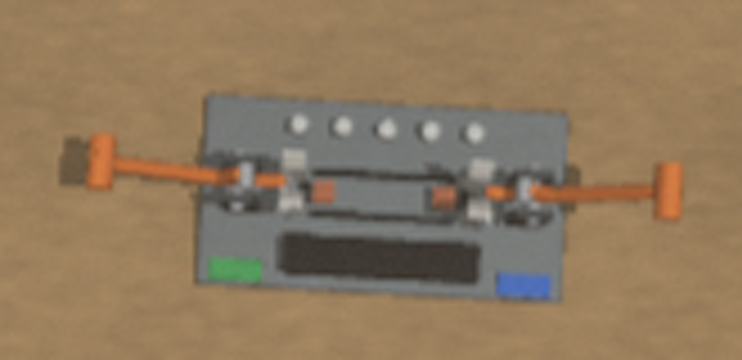

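Request:
servo_tool:
  steps:
    - [0,0,0,0,0,-0.95,1]
    - [0,0,0,0,0,-0.95,1]
    - [0,0,0,0,0,-0.95,1]
    - [0,0,0,0,0,-0.93,1]
    - [-60,25,0,0,0,0,1]
    - [-60,25,0,0,0,0,1]
    - [-60,25,0,0,0,0,1]
    - [-60,25,0,0,0,0,1]

```text
clock: 1.1
ee_pos: [0.3168, 0.2287, 0.2418]
tool_rot: [0.0, 0.733, 0.68, -0.0]
wrist_force: [1.6, 0.2, -0.5]
grip_width: 1.002
```

Request:
servo_tool:
  steps:
    - [-60,25,0,0,0,0,1]
    - [-60,25,0,0,0,0,1]
    - [-60,25,0,0,0,0,1]
    - [-60,25,0,0,0,0,1]
    - [-60,25,0,0,0,0,1]
    - [-60,25,0,0,0,0,1]
    - [-60,23,0,0,0,0,1]
    - [-60,25,0,0,0,0,1]

```text
clock: 2.1
ee_pos: [0.4723, -0.2466, 0.2418]
tool_rot: [-0.0, 0.733, 0.68, 0.0]
wrist_force: [1.6, 0.1, 1.0]
grip_width: 1.001
```

Request:
servo_tool:
  steps:
    - [-42,25,0,0,0,0,1]
    - [0,0,0,0,0,0,1]
    - [0,0,0,0,0,0,1]

```text
clock: 2.48
ee_pos: [0.4936, -0.2879, 0.2415]
tool_rot: [-0.001, 0.733, 0.68, -0.0]
wrist_force: [-0.5, -0.1, -0.3]
grip_width: 1.003
```

```bash
cat >> h.py <<'E'
from scipy.spatial.transform import Rotation as R
def st():
    s=ctrl.observe();q=s["tool_rot"];M=R.from_quat(np.r_[q[1:],q[0]]).as_matrix()
    print("t",round(s["clock"],2),"tcp",np.round(s["ee_pos"]*1e3,1),"phi",np.degrees(np.arctan2(M[1,0],M[0,0])).round(2),"z",M[:,2].round(3),"F",s["wrist_force"].round(1),"T",s["torque"].round(2),"g",round(s["grip_width"],3),"j",s["joint_positions"].round(2))
    return s["ee_pos"],M
def to(x,y,z):
    p,M=st(); print("tool shift mm",np.round(M.T@(np.array([x,y,z])-p)*1e3,1))
E
python3 - <<'E'
from h import *
st()
im,d,W,p=cam("wrist","w1")
m=(W[...,2]>.095)&(W[...,2]<.115)
P=W[m];print(len(P),np.median(P,0))
r=cv2.minAreaRect((P[:,:2]*1000).astype(np.float32));print(r)
hsv=cv2.cvtColor(im,cv2.COLOR_RGB2HSV);w=m&(hsv[...,1]<60)&(hsv[...,2]>130)
P=W[w];print(len(P),np.median(P,0));print(cv2.minAreaRect((P[:,:2]*1000).astype(np.float32)))
E
```

```text
t 2.48 tcp [ 493.6 -287.9  241.5] phi 85.69 z [-0.002  0.002 -1.   ] F [-0.5 -0.1 -0.3] T [ 0.01 -0.01 -0.03] g 1.003 j [-0.65  0.17  0.23  1.63  0.   -0.57]
1988 [ 0.50864995 -0.31770377  0.10546423]
((526.4391479492188, -201.0246124267578), (261.9570007324219, 100.7605209350586), 79.3477554321289)
1659 [ 0.50303791 -0.31871039  0.10555523]
((560.5430297851562, -220.95143127441406), (278.3859558105469, 93.75923156738281), 59.98557662963867)
```

View pics/w1.png

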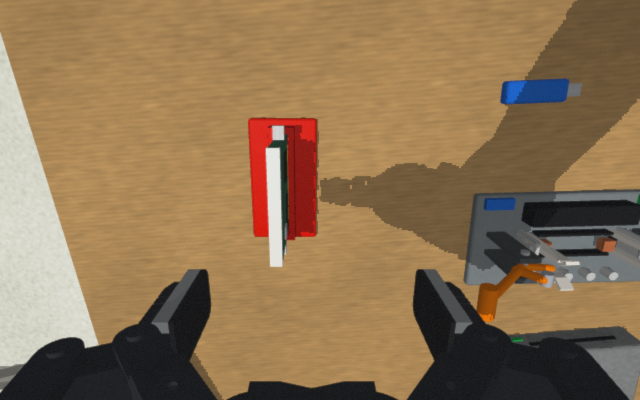

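The wrist view shows the board's white edge at px (275,148–266), upright in the stand. The wrist and top cameras agree on its position to about 1 mm.

Request:
servo_tool:
  steps:
    - [-29.6,11.7,0,0,0,0,1]
    - [0,0,40,0,0,0,1]
    - [0,0,40,0,0,0,1]
    - [0,0,40,0,0,0,1]
    - [0,0,37,0,0,0,1]
    - [0,0,0,0,0,0,1]
    - [0,0,0,0,0,0,0.5]
    - [0,0,0,0,0,0,0.3]
  force: 40

```text
clock: 3.52
ee_pos: [0.505, -0.3196, 0.0885]
tool_rot: [0.003, 0.733, 0.68, 0.0]
wrist_force: [0.1, -0.6, 0.8]
grip_width: 0.601
```

```bash
python3 -c "
from h import *
st()"
```

```text
t 3.52 tcp [ 505.  -319.6   88.5] phi 85.73 z [ 0.004 -0.003 -1.   ] F [ 0.1 -0.6  0.8] T [-0.01 -0.04  0.  ] g 0.601 j [-0.68  0.25  0.02  1.33  0.   -0.6 ]
```

Request:
servo_tool:
  steps:
    - [1,-2,5,0,0,0,0.3]
    - [0,0,0,0,0,0,0]
    - [0,0,0,0,0,0,0]
    - [0,0,0,0,0,0,0]
    - [0,0,0,0,0,0,0]
    - [0,0,0,0,0,0,0]
  force: 40

```text
clock: 4.28
ee_pos: [0.5016, -0.3179, 0.0805]
tool_rot: [0.0, 0.733, 0.68, -0.0]
wrist_force: [-1.0, -1.3, 1.5]
grip_width: 0.111
```

```bash
python3 -c "
from h import *
st()"
```

```text
t 4.28 tcp [ 501.6 -317.9   80.5] phi 85.7 z [ 0.    -0.001 -1.   ] F [-1.  -1.3  1.5] T [-0.2   0.11  0.06] g 0.111 j [-0.68  0.25  0.    1.32 -0.   -0.6 ]
```

Request:
servo_tool:
  steps:
    - [0,0,-15,0,0,0,0]
    - [0,0,-25,0,0,0,0]
    - [0,0,-40,0,0,0,0]
    - [0,0,-40,0,0,0,0]
    - [0,0,-40,0,0,0,0]
    - [30,7,0,0,0,0,0]
    - [45,10,0,0,0,-0.5,0]
    - [0,0,0,0,0,-0.8,0]
  force: 60

```text
clock: 5.28
ee_pos: [0.5247, -0.2406, 0.2408]
tool_rot: [-0.001, 0.683, 0.731, 0.001]
wrist_force: [-0.8, -0.4, -2.0]
grip_width: 0.103
```

Request:
servo_tool:
  steps:
    - [0,0,0,0,0,-1,0]
    - [0,0,0,0,0,-1,0]
    - [0,0,0,0,0,-1,0]
    - [0,0,0,0,0,-1,0]
    - [0,0,0,0,0,-1,0]
    - [0,0,0,0,0,-1,0]
    - [0,0,0,0,0,-1,0]

```text
clock: 6.15
ee_pos: [0.5239, -0.2435, 0.2402]
tool_rot: [-0.001, 0.377, 0.926, 0.0]
wrist_force: [0.3, -0.9, -3.3]
grip_width: 0.112
```

Request:
servo_tool:
  steps:
    - [0,0,0,0,0,-1,0]
    - [0,0,0,0,0,-1,0]
    - [0,0,0,0,0,-1,0]
    - [0,0,0,0,0,-1,0]
    - [0,0,0,0,0,-1,0]
    - [0,0,0,0,0,-1,0]
    - [0,0,0,0,0,-1,0]

```text
clock: 7.02
ee_pos: [0.5239, -0.2436, 0.2403]
tool_rot: [-0.0, 0.02, 1.0, 0.001]
wrist_force: [-1.1, -0.3, -3.7]
grip_width: 0.11
```

```bash
python3 -c "
from h import *
to(.5944,-.0103,.24)"
```

```text
t 7.03 tcp [ 523.9 -243.6  240.3] phi 177.72 z [-0.001  0.001 -1.   ] F [-1.1 -0.3 -3.7] T [ 0.01  0.04 -0.03] g 0.11 j [-0.55  0.19  0.25  1.63  0.   -2.08]
tool shift mm [-61.2 235.9   0.5]
```

Request:
servo_tool:
  steps:
    - [-15,58,0,0,0,0,0]
    - [-15,58,0,0,0,0,0]
    - [-15,58,0,0,0,0,0]
    - [-16,45,0,0,0,0,0]
    - [0,14,0,0,0,0,0]
    - [0,0,0,0,0,0,0]
    - [0,0,30,0,0,0,0]
    - [0,0,0,0,0,0,0]

```text
clock: 8.02
ee_pos: [0.5928, -0.0154, 0.2073]
tool_rot: [-0.003, 0.023, 1.0, 0.0]
wrist_force: [0.2, 0.5, -3.2]
grip_width: 0.108
```

Run:
```python
from h import *
to(.5944,-.0117,.165)
im,d,W,p=cam("wrist","w2")
s=cam("side")[0][:,:]
b=cv2.resize(s[140:300,220:420],None,fx=3.2,fy=3.2,interpolation=cv2.INTER_CUBIC)[...,::-1]
cv2.imwrite("pics/s2.png",np.hstack([b[:400,:],np.zeros((min(400,b.shape[0]),1,3),np.uint8)]))
```

```text
t 8.03 tcp [592.8 -15.4 207.3] phi 177.39 z [-0.007  0.    -1.   ] F [ 0.2  0.5 -3.2] T [-0.06  0.02 -0.04] g 0.108 j [-0.14  0.23  0.23  1.58 -0.   -1.66]
tool shift mm [-1.7  3.7 42.2]
```

View pics/w2.png

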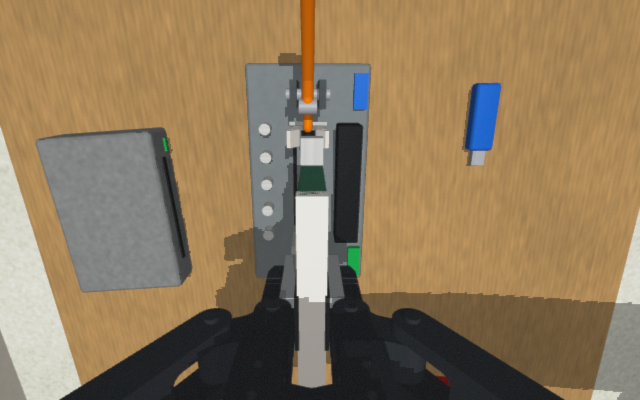

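Wrist view: the board's white edge is centred at about column 312, and the dock's right-hand cheek pair at (308,137). The alignment is nearly right. I'll measure it numerically.

Run:
```python
from h import *
st()
im,d,W,p=cam("wrist")
v,u=np.mgrid[0:400,0:640];Z=W[...,2]
def r(n,m):
    P=W[m];print(n,len(P),P.mean(0).round(4),"x",np.percentile(P[:,0],[1,99]).round(4),"y",np.percentile(P[:,1],[1,99]).round(4))
b=(u>240)&(u<380)&(v>55)&(v<265)
ck=b&(Z>.08)&(Z<.098)&(v>118)&(v<152);r("cheeks",ck)
for nm,c in(("left",u<308),("right",u>308)):r(nm,ck&c)
top=(v>195)&(v<290)&(u>285)&(u<340)&(Z>.22)&(Z<.24);r("boardtop",top)
base=b&(Z>.006)&(Z<.03);P=W[base];print("base",np.round(cv2.minAreaRect((P[:,:2]*1000).astype(np.float32)),1) if 0 else cv2.minAreaRect((P[:,:2]*1000).astype(np.float32)))
for a,bb in((70,75),(90,95),(240,245)):
    m=base&(v>=a)&(v<bb);P=W[m];print(a,P[:,1].mean().round(4),P[:,0].min().round(4),P[:,0].max().round(4),((P[:,0].min()+P[:,0].max())/2).round(4))
bt=W[top]
for lo in np.arange(bt[:,1].min(),bt[:,1].max(),.012):
    s=bt[(bt[:,1]>=lo)&(bt[:,1]<lo+.012)];print("bt",lo.round(3),((s[:,0].min()+s[:,0].max())/2).round(4))
gr=(v>160)&(v<290)&(u>290)&(u<335)&(Z>.2);print("board end y",W[gr][:,1].min())
```

```text
t 8.12 tcp [594.6 -15.3 210.4] phi 177.4 z [-0.001 -0.    -1.   ] F [ 0.1 -0.1 -2. ] T [-0.05  0.01 -0.04] g 0.107 j [-0.14  0.23  0.23  1.58 -0.   -1.66]
cheeks 357 [ 0.5926 -0.0626  0.0876] x [0.5783 0.6069] y [-0.0684 -0.0559]
left 180 [ 0.6033 -0.0632  0.0875] x [0.5989 0.607 ] y [-0.0685 -0.0569]
right 177 [ 0.5816 -0.0621  0.0876] x [0.5782 0.5858] y [-0.0675 -0.0557]
boardtop 3339 [ 0.5932 -0.0448  0.2345] x [0.5845 0.603 ] y [-0.0629 -0.0265]
base ((594.5814208984375, -19.314865112304688), (195.4783935546875, 110.3592529296875), 87.13198852539062)
70 -0.1094 0.5356 0.6452 0.5904
90 -0.0927 0.5362 0.6459 0.5911
240 0.0529 0.5432 0.6531 0.5982
bt -0.063 0.5927
bt -0.051 0.5933
bt -0.039 0.5942
bt -0.027 0.5936
board end y -0.06373428394915563
```

Request:
servo_tool:
  steps:
    - [0,2.6,0,0,0,0,0]
    - [0,0,20,0,0,0,0]
    - [0,0,20,0,0,0,0]
    - [0,0,10,0,0,0,0]
    - [0,0,0,0,0,0,0]

```text
clock: 8.8
ee_pos: [0.595, -0.0113, 0.1599]
tool_rot: [-0.001, 0.022, 1.0, 0.0]
wrist_force: [0.6, 0.1, -3.2]
grip_width: 0.105
```

```bash
python3 -c "
from h import *
to(.5948,-.0127,.15)"
```

```text
t 8.8 tcp [595.  -11.3 159.9] phi 177.51 z [-0.001  0.    -1.   ] F [ 0.6  0.1 -3.2] T [0.04 0.04 0.05] g 0.105 j [-0.13  0.23  0.14  1.48  0.   -1.66]
tool shift mm [ 0.1 -1.4  9.9]
```

Request:
servo_tool:
  steps:
    - [0,-1.2,5,0,0,0,0]
    - [0,0,6,0,0,0,0]
    - [0,0,6,0,0,0,0]
    - [0,0,6,0,0,0,0]
    - [0,0,0,0,0,0,0]

```text
clock: 9.43
ee_pos: [0.5946, -0.0125, 0.1363]
tool_rot: [-0.001, 0.022, 1.0, 0.0]
wrist_force: [-0.4, -0.2, -3.6]
grip_width: 0.11
```

Request:
servo_tool:
  steps:
    - [0,0,6,0,0,0,0]
    - [0,0,6,0,0,0,0]
    - [0,0,0,0,0,0,0]

```text
clock: 9.8
ee_pos: [0.5946, -0.0125, 0.1243]
tool_rot: [-0.001, 0.022, 1.0, 0.0]
wrist_force: [-1.1, 1.0, -3.4]
grip_width: 0.106
```

Bottom edge at about 54 mm, with no contact yet. Descending slowly.

Request:
servo_tool:
  steps:
    - [0,0,4,0,0,0,0]
    - [0,0,4,0,0,0,0]
    - [0,0,0,0,0,0,0]

```text
clock: 10.18
ee_pos: [0.5949, -0.0125, 0.1167]
tool_rot: [-0.001, 0.022, 1.0, 0.0]
wrist_force: [0.6, -0.3, -2.6]
grip_width: 0.111
```

Request:
servo_tool:
  steps:
    - [0,0,3,0,0,0,0]
    - [0,0,2,0,0,0,0]
    - [0,0,0,0,0,0,0]

```text
clock: 10.55
ee_pos: [0.5951, -0.0126, 0.112]
tool_rot: [-0.0, 0.022, 1.0, 0.0]
wrist_force: [0.1, 0.1, -2.4]
grip_width: 0.106
```

Request:
servo_tool:
  steps:
    - [0,0,2,0,0,0,0]
    - [0,0,0,0,0,0,0]

```text
clock: 10.8
ee_pos: [0.5952, -0.0126, 0.1101]
tool_rot: [-0.0, 0.022, 1.0, 0.0]
wrist_force: [-0.2, -0.1, -2.7]
grip_width: 0.113
```

Request:
servo_tool:
  steps:
    - [0,0,2,0,0,0,0]
    - [0,0,2,0,0,0,0]
    - [0,0,0,0,0,0,0]

```text
clock: 11.18
ee_pos: [0.5958, -0.0128, 0.1086]
tool_rot: [0.001, 0.022, 1.0, -0.0]
wrist_force: [-2.9, -0.7, 4.8]
grip_width: 0.107
```

Request:
servo_tool:
  steps:
    - [0,0,2,0,0,0,0]
    - [0,0,0,0,0,0,0]

```text
clock: 11.42
ee_pos: [0.5959, -0.0131, 0.108]
tool_rot: [0.002, 0.022, 1.0, -0.0]
wrist_force: [-4.3, -2.0, 9.4]
grip_width: 0.105
```

Request:
servo_tool:
  steps:
    - [0,0,2,0,0,0,0]
    - [0,0,0,0,0,0,0]

```text
clock: 11.68
ee_pos: [0.596, -0.0132, 0.1076]
tool_rot: [0.002, 0.022, 1.0, -0.001]
wrist_force: [-7.6, -1.1, 14.4]
grip_width: 0.107
```

Contact at an edge height of about 38 mm, inside the stated rest range. I'll take the load off, release and look.

Request:
servo_tool:
  steps:
    - [0,0,-5,0,0,0,0]
    - [0,0,0,0,0,0,0.3]
    - [0,0,0,0,0,0,0.5]
    - [0,0,0,0,0,0,0.6]
    - [0,0,-10,0,0,0,0.6]
    - [0,0,-40,0,0,0,0.6]
    - [0,0,-60,0,0,0,0.6]
    - [0,0,0,0,0,0,0.3]

```text
clock: 12.68
ee_pos: [0.5987, -0.013, 0.2253]
tool_rot: [0.007, 0.022, 1.0, -0.001]
wrist_force: [0.3, 0.3, -0.0]
grip_width: 0.402
```

Run:
```python
from h import *
st()
im,d,W,p=cam("wrist","w3")
s,_,Ws,_=cam("side","s3");t,_,Wt,_=cam("top","t3")
b=cv2.resize(s[130:290,250:410],(400,400),interpolation=cv2.INTER_CUBIC)
cv2.imwrite("pics/m3.png",np.hstack([b,im[:,120:520]])[...,::-1])
for n,I,w in(("side",s,Ws),("top",t,Wt),("wrist",im,W)):
    Z=w[...,2];m=(abs(w[...,0]-.595)<.04)&(abs(w[...,1]+.012)<.07)&(Z>.115)&(Z<.15)&(I.min(-1)>150)
    P=w[m];
    if len(P)<8: print(n,len(P));continue
    print(n,len(P),"z",np.percentile(P[:,2],[5,50,95]).round(4),"y",P[:,1].min().round(3),P[:,1].max().round(3),"x",np.median(P[:,0]).round(4),"slope z/y",np.polyfit(P[:,1],P[:,2],1).round(3))
```

```text
t 12.68 tcp [598.7 -13.  225.3] phi 177.51 z [ 0.013 -0.002 -1.   ] F [ 0.3  0.3 -0. ] T [ 0.01 -0.04  0.  ] g 0.402 j [-0.13  0.23  0.26  1.59  0.   -1.66]
side 101 z [0.131  0.1333 0.1349] y -0.063 0.034 x 0.5967 slope z/y [0.021 0.134]
top 0
wrist 2141 z [0.1317 0.1331 0.1344] y -0.064 0.035 x 0.599 slope z/y [0.019 0.133]
```

View pics/m3.png

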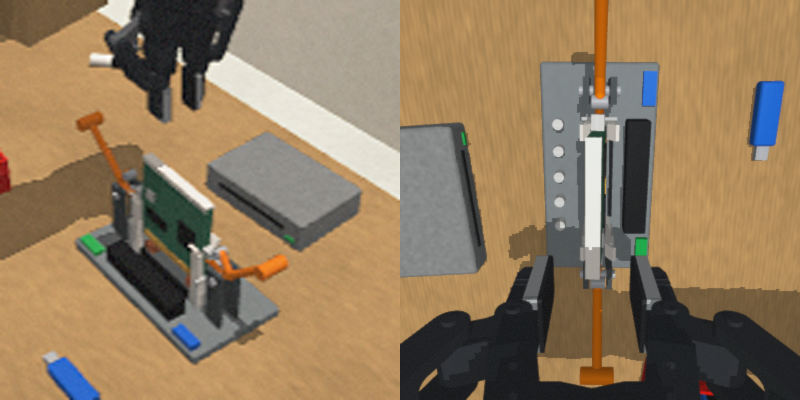

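The board stands in the slot with its top at 133 mm, and both levers are still out: in the composite, the left knob is at (90,121) and the right at (271,266). I'll close the fingers and go outside the right lever first, to take it to about 0.45 rad.

Request:
servo_tool:
  steps:
    - [4,-46,0,0,0.12,0,0]
    - [0,-46,0,0,0,0,0]
    - [0,-46,0,0,0,0,0]
    - [0,-47,0,0,0,0,0]
    - [0,0,40,0,0,0,0]
    - [0,0,40,0,0,0,0]
    - [0,0,25,0,0,0,0]
    - [0,0,0,0,0,0,0]

```text
clock: 13.82
ee_pos: [0.5785, -0.1957, 0.1071]
tool_rot: [-0.011, 0.022, 1.0, 0.002]
wrist_force: [-0.5, -0.6, 0.0]
grip_width: -0.004
```

```bash
cat >> h.py <<'E'
O=np.array([.5948,-.0112]);ey=np.array([.0446,.999]);ex=np.array([.999,-.0446])
def loc(p): return np.array([(p[:2]-O)@ex,(p[:2]-O)@ey,p[2]])*1e3
def knobs():
    for n in("top","side"):
        im,d,W,p=cam(n);h=cv2.cvtColor(im,cv2.COLOR_RGB2HSV)
        L=np.stack([(W[...,0]-O[0])*ex[0]+(W[...,1]-O[1])*ex[1],(W[...,0]-O[0])*ey[0]+(W[...,1]-O[1])*ey[1],W[...,2]],-1)*1e3
        org=(h[...,1]>150)&(h[...,0]<20)&(abs(L[...,0])<25)&(L[...,2]>60)&(L[...,2]<170)
        for s,nm in((1,"L"),(-1,"R")):
            m=org&(s*L[...,1]>20)&(s*L[...,1]<160)
            P=L[m]
            if len(P)<5: print(n,nm,"few");continue
            # lever arm direction from hinge, x-wide pixels = knob
            r=np.hypot(abs(P[:,1])-80,P[:,2]-68);K=P[r>72]
            a=np.arctan2(np.median(s*K[:,1])-80,np.median(K[:,2])-68)+.25 if len(K) else np.nan
            print(n,nm,len(K),np.median(K,0).round(1) if len(K) else "",'theta~',round(a,2))
E
python3 - <<'E'
from h import *
p,M=st();print(loc(p));knobs()
E
```

```text
t 13.82 tcp [ 578.5 -195.7  107.1] phi 177.5 z [-0.022  0.005 -1.   ] F [-0.5 -0.6  0. ] T [ 0.05  0.02 -0.07] g -0.004 j [-0.43  0.31  0.12  1.41 -0.   -1.96]
[  -8.07168949 -185.04152179  107.08474652]
top L 72 [ -0.4 145.1 126. ] theta~ 1.09
top R 64 [  -2.2 -139.3  132.4] theta~ 0.99
side L 59 [ -3.4 142.  123.6] theta~ 1.09
side R 2 [   1.7 -148.   126.2] theta~ 1.11
```

Request:
servo_tool:
  steps:
    - [-7,0,-9,0,-0.1,0,0]
    - [0,10,0,0,0,0,0]
    - [0,10,0,0,0,0,0]
    - [0,0,0,0,0,0,0]

```text
clock: 14.42
ee_pos: [0.59, -0.1763, 0.1216]
tool_rot: [-0.001, 0.021, 1.0, 0.0]
wrist_force: [0.3, 0.8, -0.2]
grip_width: 0.001
```

Run:
```python
from h import *
p,M=st();print(loc(p))
```

```text
t 14.43 tcp [ 590.  -176.3  121.6] phi 177.6 z [-0.002  0.    -1.   ] F [ 0.3  0.8 -0.2] T [-0.01  0.04  0.01] g 0.001 j [-0.4   0.29  0.13  1.42 -0.   -1.93]
[   2.59720833 -165.14956151  121.57046806]
```

Request:
servo_tool:
  steps:
    - [0,4,0,0,0,0,0]
    - [0,4,-1,0,0,0,0]
    - [0,4,-2,0,0,0,0]
    - [0,0,0,0,0,0,0]

```text
clock: 14.92
ee_pos: [0.5902, -0.1676, 0.1249]
tool_rot: [-0.001, 0.022, 1.0, -0.002]
wrist_force: [-1.3, -5.2, 1.4]
grip_width: 0.001
```

Request:
servo_tool:
  steps:
    - [0,4,-3,0,0,0,0]
    - [0,4,-3,0,0,0,0]
    - [0,0,0,0,0,0,0]

```text
clock: 15.3
ee_pos: [0.5905, -0.1603, 0.1318]
tool_rot: [-0.001, 0.023, 1.0, -0.003]
wrist_force: [-2.5, -6.0, 3.9]
grip_width: -0.002
```

Run:
```python
from h import *
p,M=st();print(loc(p));knobs()
```

```text
t 15.3 tcp [ 590.5 -160.3  131.8] phi 177.4 z [-0.002 -0.006 -1.   ] F [-2.5 -6.   3.9] T [-1.18  0.53  0.02] g -0.002 j [-0.37  0.28  0.14  1.43 -0.01 -1.9 ]
[   2.39477804 -149.18278611  131.75471056]
top L 74 [-1.000e-01  1.452e+02  1.257e+02] theta~ 1.1
top R 52 [  -3.9 -128.5  141.6] theta~ 0.83
side L 59 [ -2.3 142.1 123.3] theta~ 1.09
side R 31 [ -15.4 -135.6  139.2] theta~ 0.91
```

Request:
servo_tool:
  steps:
    - [0,4,-3,0,0,0,0]
    - [0,4,-3,0,0,0,0]
    - [0,4,-2,0,0,0,0]
    - [0,4,-2,0,0,0,0]
    - [0,0,0,0,0,0,0]

```text
clock: 16.02
ee_pos: [0.5916, -0.1446, 0.1425]
tool_rot: [-0.0, 0.023, 1.0, -0.003]
wrist_force: [-1.9, -5.9, 4.9]
grip_width: 0.002
```

Request:
servo_tool:
  steps:
    - [0,4,-2,0,0,0,0]
    - [0,4,-1,0,0,0,0]
    - [0,4,-1,0,0,0,0]
    - [0,0,0,0,0,0,0]

```text
clock: 16.52
ee_pos: [0.5928, -0.1322, 0.1466]
tool_rot: [0.001, 0.023, 1.0, -0.003]
wrist_force: [-1.2, -6.1, 3.8]
grip_width: 0.001
```

Run:
```python
from h import *
p,M=st();print(loc(p));knobs()
```

```text
t 16.52 tcp [ 592.8 -132.2  146.6] phi 177.41 z [ 0.001 -0.006 -1.   ] F [-1.2 -6.1  3.8] T [-1.09  0.12 -0.  ] g 0.001 j [-0.33  0.26  0.15  1.45 -0.01 -1.85]
[   3.44047874 -120.92599964  146.60462935]
top L 73 [-1.000e-01  1.451e+02  1.261e+02] theta~ 1.09
top R 35 [  -6.9 -100.1  155.3] theta~ 0.48
side L 59 [ -4.  141.9 123.3] theta~ 1.09
side R 39 [ -13.5 -107.8  152.5] theta~ 0.57
```

Request:
servo_tool:
  steps:
    - [0,4,-1,0,0,0,0]
    - [0,0,0,0,0,0,0]
    - [0,-15,0,0,0,0,0]
    - [0,-15,-30,0,0,0,0]
    - [0,0,-55,0,0,0,0]
    - [0,50,0,0,0,0,0]
    - [0,55,0,0,0,0,0]
    - [0,55,0,0,0,0,0]

```text
clock: 17.62
ee_pos: [0.5979, 0.0054, 0.2297]
tool_rot: [-0.001, 0.022, 1.0, 0.001]
wrist_force: [0.9, -0.1, 0.3]
grip_width: 0.001
```

Request:
servo_tool:
  steps:
    - [0,60,0,0,0,0,0]
    - [0,60,0,0,0,0,0]
    - [0,53,0,0,0,0,0]
    - [0,0,0,0,0,0,0]
    - [0,0,0,0,0,0,0]

```text
clock: 18.25
ee_pos: [0.6054, 0.1767, 0.2295]
tool_rot: [-0.002, 0.022, 1.0, -0.0]
wrist_force: [-0.1, -0.3, -1.0]
grip_width: -0.002
```

Run:
```python
from h import *
p,M=st();print(loc(p));knobs()
```

```text
t 18.25 tcp [605.4 176.7 229.5] phi 177.52 z [-0.004 -0.    -1.   ] F [-0.1 -0.3 -1. ] T [-0.05  0.03 -0.03] g -0.002 j [ 0.18  0.33  0.4   1.64  0.   -1.35]
[  2.16087756 188.19652892 229.45382382]
top L 73 [  0.2 145.  125.6] theta~ 1.1
top R 67 [ -2.4 -97.7 157.1] theta~ 0.45
side L 62 [ -4.7 141.4 123.9] theta~ 1.08
side R 81 [  -4.9 -102.9  155.4] theta~ 0.51
```

Request:
servo_tool:
  steps:
    - [2,3,40,0,0,0,0]
    - [0,0,40,0,0,0,0]
    - [0,0,32,0,0,0,0]
    - [0,0,0,0,0,0,0]
    - [0,-10,0,0,0,0,0]
    - [0,-8,0,0,0,0,0]
    - [0,0,0,0,0,0,0]

```text
clock: 19.23
ee_pos: [0.6039, 0.1613, 0.1203]
tool_rot: [0.001, 0.023, 1.0, 0.0]
wrist_force: [-0.3, -0.1, -0.2]
grip_width: 0.002
```

Request:
servo_tool:
  steps:
    - [0,-4,0,0,0,0,0]
    - [0,-4,-2,0,0,0,0]
    - [0,-4,-3,0,0,0,0]
    - [0,0,0,0,0,0,0]

```text
clock: 19.73
ee_pos: [0.6021, 0.1513, 0.1235]
tool_rot: [-0.001, 0.021, 1.0, 0.001]
wrist_force: [-1.0, 4.3, 0.4]
grip_width: -0.005
```

Run:
```python
from h import *
p,M=st();print(loc(p));knobs()
```

```text
t 19.73 tcp [602.1 151.3 123.5] phi 177.54 z [-0.002  0.002 -1.   ] F [-1.   4.3  0.4] T [ 0.83  0.09 -0.03] g -0.005 j [ 0.14  0.3   0.15  1.42  0.   -1.39]
[4.10946713e-02 1.62626782e+02 1.23508975e+02]
top L 46 [ -3.7 141.5 126.5] theta~ 1.06
top R 66 [ -2.5 -97.7 157.2] theta~ 0.45
side L 63 [ -3.  139.6 125.6] theta~ 1.05
side R 81 [  -5.3 -103.   155.1] theta~ 0.51
```

Request:
servo_tool:
  steps:
    - [0,-4,-4,0,0,0,0]
    - [0,-4,-4,0,0,0,0]
    - [0,-4,-3,0,0,0,0]
    - [0,-4,-3,0,0,0,0]
    - [0,-4,-3,0,0,0,0]
    - [0,0,0,0,0,0,0]

```text
clock: 20.58
ee_pos: [0.6013, 0.1322, 0.142]
tool_rot: [-0.0, 0.021, 1.0, 0.002]
wrist_force: [-1.7, 6.4, 4.0]
grip_width: 0.0
```

Request:
servo_tool:
  steps:
    - [0,-4,-2,0,0,0,0]
    - [0,-4,-2,0,0,0,0]
    - [0,-4,-2,0,0,0,0]
    - [0,-4,-1,0,0,0,0]
    - [0,-4,-1,0,0,0,0]
    - [0,0,0,0,0,0,0]

```text
clock: 21.32
ee_pos: [0.6014, 0.1117, 0.1505]
tool_rot: [0.001, 0.021, 1.0, 0.001]
wrist_force: [0.2, 6.0, 3.0]
grip_width: 0.001
```

Run:
```python
from h import *
p,M=st();print(loc(p));knobs()
```

```text
t 21.32 tcp [601.4 111.7 150.5] phi 177.56 z [ 0.002  0.003 -1.   ] F [0.2 6.  3. ] T [ 1.13 -0.04 -0.05] g 0.001 j [ 0.07  0.27  0.17  1.47  0.   -1.46]
[  1.11915043 123.0618333  150.49793885]
top L 12 [-10.9 101.6 153. ] theta~ 0.5
top R 63 [ -2.5 -97.7 157. ] theta~ 0.45
side L 67 [ -3.4 100.5 152.4] theta~ 0.49
side R 82 [  -4.8 -102.5  154.9] theta~ 0.5
```

Request:
servo_tool:
  steps:
    - [0,-3,0,0,0,0,0]
    - [0,-3,0,0,0,0,0]
    - [0,-3,0,0,0,0,0]
    - [0,0,0,0,0,0,0]

```text
clock: 21.92
ee_pos: [0.601, 0.1022, 0.15]
tool_rot: [0.001, 0.021, 1.0, 0.001]
wrist_force: [0.4, 4.6, 3.4]
grip_width: -0.006
```

Request:
servo_tool:
  steps:
    - [0,-3,0,0,0,0,0]
    - [0,-3,0,0,0,0,0]
    - [0,0,0,0,0,0,0]

```text
clock: 22.3
ee_pos: [0.6005, 0.0959, 0.1496]
tool_rot: [0.0, 0.022, 1.0, 0.001]
wrist_force: [0.0, 5.0, 4.5]
grip_width: -0.002
```

Request:
servo_tool:
  steps:
    - [0,-3,0,0,0,0,0]
    - [0,-3,0,0,0,0,0]
    - [0,0,0,0,0,0,0]

```text
clock: 22.68
ee_pos: [0.6001, 0.0898, 0.1491]
tool_rot: [-0.0, 0.022, 1.0, 0.0]
wrist_force: [0.9, 4.7, 3.8]
grip_width: 0.001
```

Request:
servo_tool:
  steps:
    - [0,-3,0,0,0,0,0]
    - [0,-3,0,0,0,0,0]
    - [0,0,0,0,0,0,0]

```text
clock: 23.05
ee_pos: [0.5998, 0.0844, 0.1494]
tool_rot: [-0.0, 0.021, 1.0, 0.001]
wrist_force: [0.9, 5.8, 4.7]
grip_width: 0.001
```

Request:
servo_tool:
  steps:
    - [0,-3,0,0,0,0,0]
    - [0,-2,0,0,0,0,0]
    - [0,0,0,0,0,0,0]

```text
clock: 23.42
ee_pos: [0.5996, 0.0798, 0.1495]
tool_rot: [-0.0, 0.021, 1.0, 0.001]
wrist_force: [-0.5, 7.2, 5.1]
grip_width: -0.001
```

Request:
servo_tool:
  steps:
    - [0,-3,0,0,0,0,0]
    - [0,-2,0,0,0,0,0]
    - [0,0,0,0,0,0,0]

```text
clock: 23.8
ee_pos: [0.5993, 0.0751, 0.1494]
tool_rot: [-0.0, 0.021, 1.0, 0.002]
wrist_force: [-0.3, 7.7, 5.2]
grip_width: 0.0
```

Request:
servo_tool:
  steps:
    - [0,-2,0,0,0,0,0]
    - [0,-2,0,0,0,0,0]
    - [0,0,0,0,0,0,0]

```text
clock: 24.18
ee_pos: [0.5991, 0.0714, 0.1491]
tool_rot: [-0.0, 0.021, 1.0, 0.002]
wrist_force: [-0.1, 8.1, 4.3]
grip_width: -0.0
```

Request:
servo_tool:
  steps:
    - [0,-2,0,0,0,0,0]
    - [0,-2,0,0,0,0,0]
    - [0,0,0,0,0,0,0]

```text
clock: 24.55
ee_pos: [0.5989, 0.0678, 0.1488]
tool_rot: [-0.0, 0.021, 1.0, 0.002]
wrist_force: [0.9, 8.6, 3.7]
grip_width: -0.001
```

Request:
servo_tool:
  steps:
    - [0,-2,0,0,0,0,0]
    - [0,-2,0,0,0,0,0]
    - [0,0,0,0,0,0,0]

```text
clock: 24.92
ee_pos: [0.5988, 0.0661, 0.1487]
tool_rot: [-0.0, 0.02, 1.0, 0.005]
wrist_force: [0.8, 13.0, 3.0]
grip_width: 0.003
```

Run:
```python
from h import *
p,M=st();print(loc(p));knobs()
im,_,w,_=cam("side")
Z=w[...,2];m=(abs(w[...,0]-.595)<.04)&(abs(w[...,1]+.012)<.07)&(Z>.105)&(Z<.15)&(im.min(-1)>150)
P=w[m];print(len(P),np.percentile(P[:,2],[5,50,95]),np.polyfit(P[:,1],P[:,2],1))
```

```text
t 24.93 tcp [598.8  66.1 148.7] phi 177.67 z [-0.    0.01 -1.  ] F [ 0.8 13.   3. ] T [ 2.77 -0.3  -0.02] g 0.003 j [-0.01  0.25  0.14  1.46  0.01 -1.54]
[  0.55331511  77.35861562 148.66190646]
top L few
top R 66 [ -2.3 -97.7 157.2] theta~ 0.45
side L 69 [ -4.1  55.6 154.1] theta~ -0.03
side R 82 [  -4.8 -102.9  155.1] theta~ 0.51
111 [0.11586568 0.11850032 0.12049012] [-0.032904   0.1180453]
```

Request:
servo_tool:
  steps:
    - [0,-1.5,0,0,0,0,0]
    - [0,0,0,0,0,0,0]
    - [0,0,0,0,0,0,0]

```text
clock: 25.45
ee_pos: [0.5988, 0.0655, 0.1486]
tool_rot: [-0.0, 0.02, 1.0, 0.006]
wrist_force: [1.6, 15.2, 1.9]
grip_width: -0.002
```

The left lever is at its firm stop (15 N). Now the right lever.

Request:
servo_tool:
  steps:
    - [0,15,0,0,0,0,0]
    - [0,20,-25,0,0,0,0]
    - [0,0,-55,0,0,0,0]
    - [0,-50,0,0,0,0,0]
    - [0,-60,0,0,0,0,0]
    - [0,-60,0,0,0,0,0]
    - [0,-60,0,0,0,0,0]
    - [0,-30,0,0,0,0,0]

```text
clock: 26.45
ee_pos: [0.587, -0.1695, 0.227]
tool_rot: [-0.003, 0.024, 1.0, -0.002]
wrist_force: [-0.4, 0.9, -0.2]
grip_width: 0.001
```

Request:
servo_tool:
  steps:
    - [0,0,0,0,0,0,0]
    - [0,0,0,0,0,0,0]

```text
clock: 26.7
ee_pos: [0.5881, -0.165, 0.2276]
tool_rot: [-0.002, 0.022, 1.0, -0.0]
wrist_force: [-0.1, 0.9, 0.2]
grip_width: 0.0
```

Run:
```python
from h import *
p,M=st();print(loc(p));knobs()
```

```text
t 26.7 tcp [ 588.1 -165.   227.6] phi 177.48 z [-0.004 -0.    -1.   ] F [-0.1  0.9  0.2] T [-0.03  0.    0.01] g 0.0 j [-0.38  0.28  0.33  1.63 -0.   -1.91]
[ 1.51218298e-01 -1.53943863e+02  2.27595382e+02]
top L 73 [ -1.7  61.5 156.8] theta~ 0.04
top R 62 [ -2.6 -97.3 156.9] theta~ 0.44
side L 69 [ -3.4  57.5 154.1] theta~ -0.01
side R 82 [  -4.8 -102.8  154.9] theta~ 0.51
```

Left lever stays at θ≈0.0.

Request:
servo_tool:
  steps:
    - [0,0,40,0,0,0,0]
    - [0,0,39,0,0,0,0]
    - [0,0,0,0,0,0,0]
    - [0,10,0,0,0,0,0]
    - [0,10,0,0,0,0,0]
    - [0,10,0,0,0,0,0]
    - [0,4,0,0,0,0,0]
    - [0,0,0,0,0,0,0]

```text
clock: 27.8
ee_pos: [0.5902, -0.1306, 0.1496]
tool_rot: [-0.001, 0.021, 1.0, -0.0]
wrist_force: [0.0, -0.3, -0.5]
grip_width: 0.001
```

Request:
servo_tool:
  steps:
    - [0,3,0,0,0,0,0]
    - [0,3,0,0,0,0,0]
    - [0,3,0,0,0,0,0]
    - [0,0,0,0,0,0,0]

```text
clock: 28.3
ee_pos: [0.5904, -0.1236, 0.1502]
tool_rot: [-0.001, 0.022, 1.0, -0.002]
wrist_force: [-1.1, -5.8, 2.9]
grip_width: -0.001
```

Request:
servo_tool:
  steps:
    - [0,3,0,0,0,0,0]
    - [0,3,0,0,0,0,0]
    - [0,0,0,0,0,0,0]

```text
clock: 28.68
ee_pos: [0.5912, -0.1172, 0.1504]
tool_rot: [-0.0, 0.022, 1.0, -0.001]
wrist_force: [-0.2, -4.8, 3.6]
grip_width: -0.003
```

Request:
servo_tool:
  steps:
    - [0,3,0,0,0,0,0]
    - [0,3,0,0,0,0,0]
    - [0,0,0,0,0,0,0]

```text
clock: 29.05
ee_pos: [0.5913, -0.11, 0.1495]
tool_rot: [-0.0, 0.022, 1.0, -0.0]
wrist_force: [0.8, -4.6, 2.4]
grip_width: -0.001
```

Request:
servo_tool:
  steps:
    - [0,3,0,0,0,0,0]
    - [0,3,0,0,0,0,0]
    - [0,0,0,0,0,0,0]

```text
clock: 29.42
ee_pos: [0.5915, -0.1045, 0.1497]
tool_rot: [-0.001, 0.022, 1.0, -0.001]
wrist_force: [0.4, -5.5, 3.9]
grip_width: -0.003
```

Request:
servo_tool:
  steps:
    - [0,3,0,0,0,0,0]
    - [0,2,0,0,0,0,0]
    - [0,0,0,0,0,0,0]

```text
clock: 29.8
ee_pos: [0.5918, -0.1001, 0.1497]
tool_rot: [-0.0, 0.022, 1.0, -0.001]
wrist_force: [0.9, -6.2, 4.3]
grip_width: 0.0
```

Request:
servo_tool:
  steps:
    - [0,2,0,0,0,0,0]
    - [0,2,0,0,0,0,0]
    - [0,0,0,0,0,0,0]

```text
clock: 30.18
ee_pos: [0.5919, -0.0964, 0.1496]
tool_rot: [-0.001, 0.022, 1.0, -0.001]
wrist_force: [1.4, -7.1, 3.1]
grip_width: -0.003
```

Request:
servo_tool:
  steps:
    - [0,2,0,0,0,0,0]
    - [0,2,0,0,0,0,0]
    - [0,0,0,0,0,0,0]

```text
clock: 30.55
ee_pos: [0.5921, -0.0933, 0.1494]
tool_rot: [-0.001, 0.022, 1.0, -0.002]
wrist_force: [0.7, -7.7, 3.0]
grip_width: 0.002
```

Request:
servo_tool:
  steps:
    - [0,2,0,0,0,0,0]
    - [0,2,0,0,0,0,0]
    - [0,0,0,0,0,0,0]

```text
clock: 30.92
ee_pos: [0.5922, -0.0907, 0.1492]
tool_rot: [-0.001, 0.023, 1.0, -0.004]
wrist_force: [1.7, -11.5, 1.9]
grip_width: 0.001
```

Request:
servo_tool:
  steps:
    - [0,2,0,0,0,0,0]
    - [0,0,0,0,0,0,0]
    - [0,0,0,0,0,0,0]

```text
clock: 31.3
ee_pos: [0.5922, -0.09, 0.1492]
tool_rot: [-0.001, 0.023, 1.0, -0.005]
wrist_force: [0.7, -13.7, 1.7]
grip_width: 0.003
```

Request:
servo_tool:
  steps:
    - [0,2,0,0,0,0,0]
    - [0,0,0,0,0,0,0]
    - [0,0,0,0,0,0,0]

```text
clock: 31.68
ee_pos: [0.5922, -0.0892, 0.1491]
tool_rot: [-0.001, 0.024, 1.0, -0.006]
wrist_force: [0.5, -16.9, 1.7]
grip_width: -0.004
```

The right lever is firm too. I'll retreat, check, then feel the left lever again now that the board is level.

Request:
servo_tool:
  steps:
    - [0,-15,0,0,0,0,0]
    - [0,-20,-25,0,0,0,0]
    - [0,0,-55,0,0,0,0]
    - [0,50,0,0,0,0,0]
    - [0,60,0,0,0,0,0]
    - [0,60,0,0,0,0,0]
    - [0,55,0,0,0,0,0]
    - [0,0,0,0,0,0,0]

```text
clock: 32.67
ee_pos: [0.5987, 0.1124, 0.2275]
tool_rot: [-0.003, 0.018, 1.0, 0.002]
wrist_force: [0.1, -1.2, -0.2]
grip_width: -0.004
```

Run:
```python
from h import *
p,M=st();print(loc(p));knobs()
for n in("side","top"):
    im,_,w,_=cam(n)
    Z=w[...,2];m=(abs(w[...,0]-.595)<.04)&(abs(w[...,1]+.012)<.07)&(Z>.103)&(Z<.15)&(im.min(-1)>150)
    P=w[m];print(n,len(P),np.percentile(P[:,2],[5,50,95]).round(4),np.polyfit(P[:,1],P[:,2],1)) if len(P)>9 else 0
    if n=="side": cv2.imwrite("pics/s5.png",cv2.resize(im[130:290,240:420],None,fx=3,fy=3,interpolation=cv2.INTER_CUBIC)[...,::-1])
```

```text
t 32.67 tcp [598.7 112.4 227.5] phi 177.93 z [-0.007  0.004 -1.   ] F [ 0.1 -1.2 -0.2] T [-0.03 -0.04 -0.01] g -0.004 j [ 0.07  0.28  0.33  1.63  0.   -1.46]
[ -1.64544513 123.67898336 227.47747432]
top L 67 [ -3.4  61.3 156.6] theta~ 0.04
top R 64 [ -3.  -62.3 156.6] theta~ 0.05
side L 69 [ -3.9  57.6 154.6] theta~ -0.0
side R 80 [ -4.  -66.8 154.9] theta~ 0.1
side 109 [0.1157 0.1174 0.1188] [-0.00596894  0.11732391]
top 212 [0.1129 0.1172 0.1196] [-0.0067925   0.11670976]
```

View pics/s5.png

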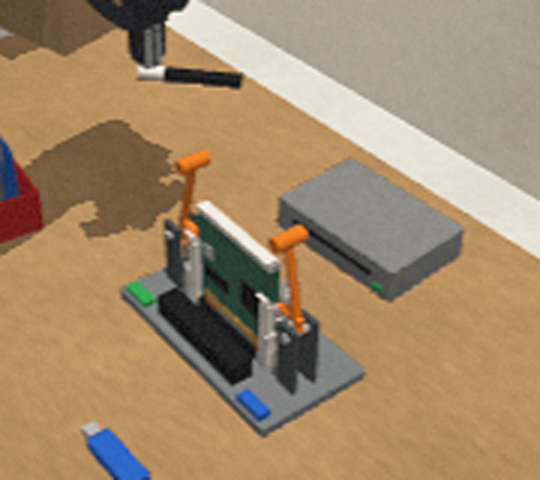

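The board is level (slope 0.6%) with its top at about 117 mm and both levers upright, knobs at (193,160) and (289,238). I'll re-feel the left stop.

Request:
servo_tool:
  steps:
    - [0,0,40,0,0,0,0]
    - [0,0,39,0,0,0,0]
    - [0,-15,0,0,0,0,0]
    - [0,-12,0,0,0,0,0]
    - [0,-8,0,0,0,0,0]
    - [0,-4,0,0,0,0,0]
    - [0,0,0,0,0,0,0]

```text
clock: 33.75
ee_pos: [0.5998, 0.0682, 0.1521]
tool_rot: [0.001, 0.022, 1.0, 0.001]
wrist_force: [0.5, 2.4, 2.6]
grip_width: -0.0
```

Request:
servo_tool:
  steps:
    - [0,-3,0,0,0,0,0]
    - [0,-2,0,0,0,0,0]
    - [0,0,0,0,0,0,0]

```text
clock: 34.12
ee_pos: [0.5995, 0.0667, 0.1518]
tool_rot: [0.001, 0.02, 1.0, 0.004]
wrist_force: [0.9, 9.3, 3.7]
grip_width: 0.006
```

Request:
servo_tool:
  steps:
    - [0,-2,0,0,0,0,0]
    - [0,-2,0,0,0,0,0]
    - [0,0,0,0,0,0,0]

```text
clock: 34.5
ee_pos: [0.5994, 0.0651, 0.1517]
tool_rot: [0.001, 0.02, 1.0, 0.006]
wrist_force: [1.6, 13.9, 2.5]
grip_width: -0.0
```

Request:
servo_tool:
  steps:
    - [0,-1.5,0,0,0,0,0]
    - [0,0,0,0,0,0,0]
    - [0,15,0,0,0,0,0]
    - [0,20,-25,0,0,0,0]
    - [0,20,-55,0,0,0,0]
    - [0,0,-30,0,0,0,0]
    - [0,0,0,0,0,0,0]
    - [0,0,0,0,0,0,0]

```text
clock: 35.5
ee_pos: [0.6004, 0.1119, 0.2587]
tool_rot: [-0.002, 0.022, 1.0, -0.001]
wrist_force: [0.7, 0.2, 0.9]
grip_width: -0.001
```

Run:
```python
from h import *
p,M=st();knobs()
for n in("side","top"):
    im,_,w,_=cam(n)
    Z=w[...,2];m=(abs(w[...,0]-.595)<.04)&(abs(w[...,1]+.012)<.07)&(Z>.103)&(Z<.15)&(im.min(-1)>150)
    P=w[m];print(n,len(P),np.median(P[:,2]).round(4),np.polyfit(P[:,1],P[:,2],1))
def ob(n,m,w):
    P=w[m];r=cv2.minAreaRect((P[:,:2]*1000).astype(np.float32));print(n,np.round(r[0],1))
v,u=np.mgrid[0:400,0:640];b=lambda a,c,d,e:(u>=a)&(u<c)&(v>=d)&(v<e)
ob("disk",b(180,255,210,280)&(Z>.02),w);ob("drive",b(290,365,110,165)&(Z>.025)&(Z<.06),w);ob("adapter",b(330,375,260,285)&(Z>.006)&(Z<.05),w)
ctrl.sign_off()
```

```text
t 35.5 tcp [600.4 111.9 258.7] phi 177.5 z [-0.004 -0.001 -1.   ] F [0.7 0.2 0.9] T [-0.01  0.01 -0.01] g -0.001 j [ 0.07  0.29  0.41  1.69 -0.   -1.45]
top L 65 [ -3.2  61.2 156.5] theta~ 0.04
top R 62 [ -3.9 -62.1 157.7] theta~ 0.05
side L 68 [ -4.6  57.3 154.5] theta~ -0.01
side R 85 [ -4.6 -66.6 154.9] theta~ 0.1
side 110 0.1172 [-0.00399344  0.11717799]
top 215 0.1172 [-0.00793659  0.11657799]
disk [501.   95.9]
drive [771.5   9.8]
adapter [424.5 -49.1]
the job is handed in; nothing more can be done
```

I set the board upright in the dock with both levers out and let go of it. I then swung the right lever to about 0.48 rad, the left lever home, and the right lever home. The job was handed in at about 35.5 s.

- **Lever stops:** Both levers met a firm stop. The force readings I took peaked at about 15 N left and 17 N right. I felt the left one again once the board was level, and it stopped at the same place. The last 1.5 mm nudge there came after a 13.9 N reading and its own peak was not read. Camera estimates of the final angles are about 0.0 to 0.1 rad.
- **Board:** It is level to about 0.4–0.8 mm over its length. Its top is at about 117 mm, which puts the lower edge at about 22 mm, inside the home range. The gripper had backed away and was touching nothing.
- **Bystanders:** The drive measured unmoved (within 0.5 mm). My final position numbers for the disk box and adapter don't settle it. The disk box reading (501, 96 mm against 499, 282 at the start) and the adapter reading (424, -49 against 427, -66) did not match. I put this down to stray points in the measurement, perhaps from the arm or its shadow, because the gripper never went near either one. I did not re-check them.

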